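# Send a clay figure to the dryer and set its heat dial

### The arm

A 7-joint arm with a two-finger parallel gripper is mounted at the origin on the work surface. World frame = base frame: x ahead of the robot, y to its left, z up, the work surface at z = 0. Lengths are in m, angles in rad, forces in N, time in s.
With the tool pointing down it reaches from about 0.4 to 0.875 m from the base axis. Payload 19.3 kg.
Tool frame: the origin (TCP) lies on the centre line of the jaws, within the pads' length; the fingertips stand 14 mm ahead of it and the grasp point (between the pads) lies 5 mm behind it; z points along the fingers, y is the line along which they close (so a half turn about z gives the same grasp; the last joint's range is limited). The gripper opens to 85 mm and grips with 20 to 120 N. Pads are 22 mm wide; open, the fingers measure 114 mm over their backs; the gripper's body (76 mm by 85 mm) begins 54 mm behind the grasp point. The pads swing forward as they close: fully open they stand 13 mm farther back than shut.
Start: joints at [-1.4, 0.521, -0.036, 1.599, 0.021, 1.021, -0.113], TCP at [0.149, 0.607, 0.245] pointing down, gripper open.
Joint ranges: [-2.91, 2.91], [-0.3, 2.13], [-1.5, 1.42], [0.17, 2.43], [-1.26, 4.41], [0.16, 1.93], [-2.52, 2.52]. Speed limits (rad/s): [1.89, 1.89, 2.39, 2.39, 3.01, 3.01, 3.01].

### API

Orientations are given as [roll, pitch, yaw] about the fixed x, y, z axes, in that order (R = Rz(yaw) Ry(pitch) Rx(roll)).
In Python, from workcell import bot, grab_frame, regions_of gives the robot as it stands. The module is installed in compiled form; this text tells all that it offers.
- The arm moves only by the tool play_rows, never from a script. Its argument "plan" is a list of rows, each a list of 3 entries, a list of its own where there are three numbers: the shift along the tool's x, y, z in units of 2.5 cm (1.0 is 2.5 cm), then the turn, a rotation vector about the tool's x, y, z in units of 0.15 rad (1.0 is 0.15 rad), then the closure, from -1 (fully open) to 1 (shut). In form: [[[tx, ty, tz], [rx, ry, rz], jaw], ...]. A call has 1 to 20 rows; each row shifts and turns the commanded pose from where the row before left it, along the tool's axes as they then stand; what a row does not reach is not made up. A row lasts 1/8 s, in which the tool goes at most 62.5 mm and 10.7 degrees, less where a joint would pass 70% of its speed; a pose out of reach is approached as far as the arm can. A call with a number of a shift or a turn outside -1 to 1 is refused whole. A call with a gripper value outside its range is refused whole. The fingers move at their own pace and stop on an object; "newtons" is the grip in N (left out, the last holds). Time passes only in rows, so rows that do not move let the fingers close. It gives the time, the measured TCP pose, the force, the opening and the grip force at its end, in the units of the state.
- bot.observe(): the state, without advancing time (a new reading comes with each control period).
- grab_frame(name): name is "scene" or "side" or "wrist"; returns a dict with "pixels" (480x640x3 uint8, red, green, blue), "depth" (480x640 float32, m along the optical axis (not along the pixel's ray), 0 where there is no reading), "camera_matrix" (3x3 intrinsics, pixels), "R" (3x3) and "t" (3): a world point X has camera coordinates R X + t. Camera axes: x right, y down, z forward; pixel columns grow to the right and rows downward; lengths in m; the calibration is good to about 2 mm. A picture is of the moment at which its call begins.
- bot.job_done(): hands the job in; it is judged then, once.
Trained networks look in the newest picture that a camera, given by its name, has taken for a name from the list of things; names that differ only in an ending like _2 or _b are one class to them, and where a whole thing is asked for, a point or a joint stands for the part that bears it (a point fixed in the world has none). Each returns a list of dicts, best first, with "p" (0 to 1); they miss things now and then, are a little off and sometimes report something else, mostly with a low value. They report only what shows in the picture. A call takes as long as a camera call. They do not tell look-alikes from the thing itself.
- regions_of(thing, camera): "mask" (480x640 bool, what is visible of it) and "box" ([left, top, right, bottom] in pixels, round what is visible of it).
The state is a dict: "clock": time; "qpos": joint angles; "qd": joint speeds; "joint_efforts": joint torques, N m; "position": TCP position; "tool_rot": TCP orientation; "force": force on the tool from outside, world axes, zero at the start; "moment": the same for the moment, N m; "grip_width": finger opening in m; "finger_force": force on a finger pad.
Only numpy, scipy, OpenCV 4.12 (cv2) and the standard library are available. Lean on these libraries where they do the work, as an engineer would, in place of code of your own. Each camera call takes 0.05 s, during which the arm holds its last target. There are 200 camera calls.

### The job

Slide the plywood carrier with its clay figure gently along the rail until its sprung notch clicks into the drying station in front of the dryer, the figure still standing upright in its place on the carrier. Only then turn up the heat knob on the sloped control box until its pointer lines up with the steel set tab clipped on the scale, and let go. Leave the set tab and the other things on the bench where they are.

Things in the scene. Friction and masses are not known exactly. Their poses are not given: they have to be found in the camera images.
- rail: Fixed aluminium rail unit 150 mm wide (x), 480 mm long (y), origin under its centre. Channel floor 10 mm up, side lips to 28 mm, end stops. The carrier slides along its y. A white dryer, 90 mm high, stands at x +110 to +230 mm, y -40 to +160 mm. On the -x side a sprung wedge-nosed plunger at y +60 mm sticks 7 mm into the channel and drops into the carrier's notch.
- station (a point): The drying station: middle of the channel floor at rail y = +60 mm, shown by a black line on the far lip. The carrier is home when its origin is here. A push of about 8 to 15 N takes the carrier over the plunger nose; in the notch it centres the carrier to about 1 mm.
- carrier: Loose plywood carrier 110 mm wide (x), 200 mm long (y), 12 mm thick, captive under the rail's lips with 1.5 mm play; origin: centre of its underside. 10 mm wide, 8 mm deep notch in the middle of its -x edge, black centre line on top. Starts 125 to 180 mm short of the station, on its -y side. At y +50 mm a 6 mm high square rim holds the figure's foot.
- carrier_grip (a point): Centre of the top face of the carrier's upright grip: 60 mm along x, 14 mm thick along y, 52 mm tall above the plate, at carrier y = -80 mm, top 64 mm above the carrier's underside.
- figure: Loose terracotta figure of a woman in a wide skirt, 148 mm tall, foot 72 mm across, about 0.25 kg; origin under its foot, z up its middle. Stands on the carrier's plate at carrier y +50 mm.
- console: Fixed grey control box 190 x 180 mm, up to about 122 mm high, origin under its centre. Its face slopes 0.35 rad (20 degrees) down towards its own -x; the knob sits in the middle of that face, its axis leaning 0.35 rad to the box's -x.
- dial_center (a point): Centre of the scale plate's surface (white disc, 156 mm across, black ticks), on the knob's axis. Its z is the knob's axis, out of the sloping face; x points up the slope, y to the left.
- knob_grip (a point): On the knob's axis 34 mm above the scale plate, where to grip. Black disc 76 mm across, top 11 mm above the plate, with a grip bar 70 mm long, 18 mm thick, reaching to 46 mm. z is the axis, x runs along the bar to the pointer end. Turns 5.2 rad between stops, friction about 0.1 N m, clockwise (facing the dial) for hotter; stays where left.
- knob_pointer (a point): Tip of the knob's pointer, 50 mm from the axis, 6 mm above the scale plate. The pointer has a white line and sticks out from one end of the bar.
- tab_mark (a point): The angle to set: point 50 mm from the axis, 6 mm above the plate, in line with the steel set tab. The tab is 22 mm long, 10 mm wide, 9 mm high, clipped on the plate's rim 62 to 84 mm from the axis, with a thin finger pointing inward; 1.8 to 3.15 rad clockwise of the pointer at the start.
- jar: Bystander: closed paint jar 64 mm across, 80 mm high, origin under it.
- bowl: Bystander: terracotta bowl 100 mm across, 45 mm high, origin under it.
- brush: Bystander: brush 190 mm long lying on the bench along its x.
There are look-alikes about, which are no part of the job. What is meant by the carrier is not purple, and is the larger of those in its own colour. Leave any turquoise look-alike of the figure alone.

How it is judged:
By the outcome, as a careful person would: the job done as asked, in the order asked, and still so for the second after the job is handed in, with the robot touching nothing.
It also fails if it takes over 67 s, if anything falls off the work surface, if the arm or the gripper's body presses on something with over 40 N, if the wrist force passes 120 N, or if a joint passes its speed limit or range.

## Working session

There is one attempt and no reset: what is moved stays moved. The work goes in short steps, Python scripts to look and compute and a tool call to move; the robot and the scene stay as the last step left them, time stands still between calls to the robot, and variables do not carry over. Pictures are saved under pics/ and viewed, at most 10 in all, crops included, and the job is handed in when it is done.

Besides the shell and the picture viewer there is one more tool, called after "Request:" in YAML: its name, and indented under it one key for each argument. play_rows: Moves the arm, as the interface text tells. Its arguments: {"type":"object","properties":{"plan":{"type":"array"},"newtons":{"type":"number"}},"required":["plan"]}

```bash
mkdir -p pics; cat > h.py <<'E'
import numpy as np, cv2
from workcell import bot, grab_frame, regions_of
from scipy.spatial.transform import Rotation as Ro
def world(f):
    K=f["camera_matrix"];d=f["depth"];v,u=np.mgrid[:480,:640]
    P=np.stack([(u-K[0,2])/K[0,0]*d,(v-K[1,2])/K[1,1]*d,d],-1)
    return (P-f["t"])@f["R"]
def save(f,n): cv2.imwrite("pics/"+n,f["pixels"][:,:,::-1])
E
python3 - <<'E'
from h import *
for c in ["scene","side"]:
    f=grab_frame(c);save(f,c+"1.png");W=world(f);np.savez(c+"1.npz",W=W,d=f["depth"],p=f["pixels"],K=f["camera_matrix"],R=f["R"],t=f["t"])
    for n in ["rail","carrier","figure","console","knob_grip","tab_mark","jar","bowl","brush","carrier_grip"]:
        for r in regions_of(n,c):
            m=r["mask"]&(f["depth"]>0)
            if m.sum()<5: continue
            q=W[m];print(c,n,round(r["p"],2),np.round(r["box"]),np.round(np.median(q,0),3),np.round(np.percentile(q,2,0),3),np.round(np.percentile(q,98,0),3))
s=bot.observe();print(s)
E
```

```text
scene rail 0.28 [308. 210. 329. 247.] [ 0.5   -0.15   0.073] [ 0.434 -0.185  0.021] [ 0.52  -0.128  0.165]
scene carrier 0.98 [299. 167. 340. 205.] [ 0.261 -0.29   0.007] [ 0.198 -0.329 -0.002] [ 0.335 -0.256  0.04 ]
scene carrier 0.69 [167. 160. 226. 213.] [ 0.506 -0.633  0.011] [ 0.417 -0.696 -0.   ] [ 0.608 -0.576  0.059]
scene carrier 0.65 [271. 207. 340. 256.] [ 0.491 -0.243  0.022] [ 0.435 -0.299  0.014] [ 0.53  -0.112  0.073]
scene carrier 0.48 [417. 273. 504. 343.] [0.53  0.318 0.094] [0.39  0.201 0.   ] [0.609 0.421 0.132]
scene figure 0.95 [255. 233. 278. 277.] [ 0.66  -0.234  0.057] [ 0.628 -0.291  0.003] [ 0.682 -0.212  0.142]
scene figure 0.89 [307. 208. 330. 250.] [ 0.499 -0.151  0.074] [ 0.38  -0.203  0.002] [ 0.52  -0.127  0.164]
scene console 0.82 [419. 272. 503. 343.] [0.531 0.319 0.095] [0.402 0.202 0.007] [0.609 0.42  0.133]
scene knob_grip 0.92 [446. 275. 477. 306.] [0.489 0.301 0.112] [0.435 0.263 0.071] [0.517 0.333 0.141]
scene knob_grip 0.25 [211. 196. 249. 237.] [ 0.563 -0.458  0.015] [ 0.445 -0.478 -0.   ] [ 0.629 -0.437  0.023]
scene jar 0.7 [370. 299. 396
[... 2407 characters left out ...]
.299 0.05 ]
{'clock': 1.1, 'qpos': array([-1.40020299,  0.52138927, -0.03629562,  1.59950158,  0.02121591,
        1.02107327, -0.112763  ]), 'qd': array([ 0.0003746 , -0.00194016, -0.00074638,  0.00134853, -0.00069808,
        0.0015153 ,  0.00043773]), 'joint_efforts': array([ 1.64264948e-03, -9.26828241e+01,  1.97993942e+00, -3.70269120e+01,
        1.83445093e-02,  1.59978008e-03,  6.80857141e-06]), 'position': array([0.14907546, 0.60696182, 0.24529696]), 'tool_rot': array([3.14157794e+00, 1.30288920e-05, 2.90079793e+00]), 'force': array([ 0.05257998, -0.15796376, -0.20341446]), 'moment': array([0.03569995, 0.02298403, 0.00881223]), 'finger_force': 0.0, 'grip_width': 0.08563068161829233}
```

View pics/scene1.png

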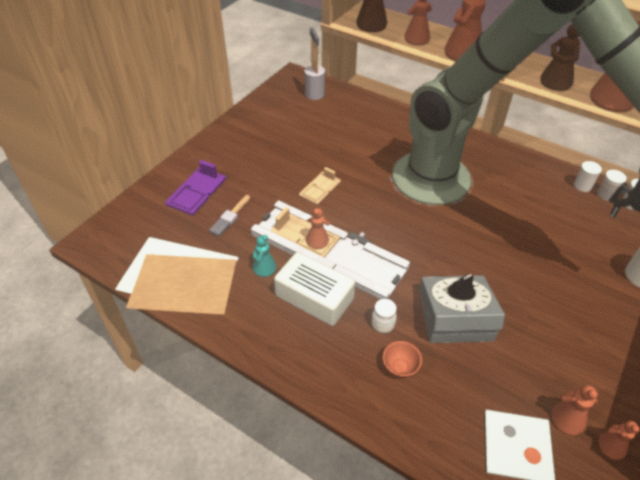

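View pics/side1.png

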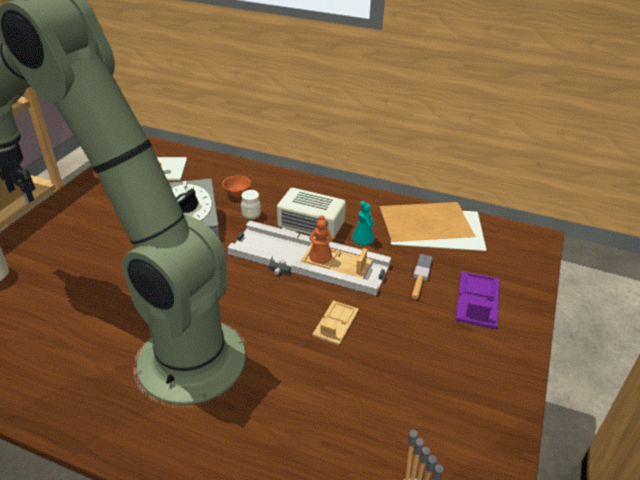

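The rail lies in the middle (scene px 250–410, 205–295). The tan carrier and figure are at its -y end, with the grip at about (283,217). The small tan carrier, the purple carrier and the turquoise figure are look-alikes. The console is at (460,305), with the dryer, jar and bowl near it. Next I'll fit the rail and grip.

```bash
python3 - <<'E'
from h import *
A=[]
for c in ["scene1","side1"]:
    z=np.load(c+".npz");W=z["W"];p=z["p"].astype(int)
    ok=(z["d"]>0)
    m=ok&(W[...,0]>.36)&(W[...,0]<.72)&(W[...,1]>-.38)&(W[...,1]<.13)
    q=W[m&(W[...,2]>.008)&(W[...,2]<.034)&(p.min(-1)>130)]
    r=cv2.minAreaRect(q[:,:2].astype(np.float32)*1000);print(c,"rail",r,len(q))
    g=m&(W[...,2]>.045)&(W[...,1]<-.2)&(W[...,0]<.6)
    # tan
    g&=(p[...,0]-p[...,2]>40)&(p[...,1]>110)
    q=W[g];print("grip",len(q),q.mean(0),q.min(0),q.max(0))
    t=q[q[:,2]>q[:,2].max()-.012];print(" top",t.mean(0),cv2.minAreaRect(t[:,:2].astype(np.float32)*1000))
    f=m&(W[...,2]>.1)&(W[...,0]<.56)&(p[...,0]-p[...,2]>40);print("fig",W[f].mean(0))
    d=m&(W[...,2]>.086)&(W[...,2]<.1)&(W[...,0]>.56)&(W[...,1]>-.2);print("dryer",cv2.minAreaRect(W[d][:,:2].astype(np.float32)*1000))
    k=ok&(W[...,0]>.36)&(W[...,0]<.65)&(W[...,1]>.17)&(W[...,1]<.45)&(W[...,2]>.03)
    print("console",cv2.minAreaRect(W[k][:,:2].astype(np.float32)*1000))
    print(z["K"][0,0])
E
```

```text
scene1 rail ((550.46728515625, -118.862548828125), (345.47344970703125, 486.4903564453125), 2.6593945026397705) 4302
grip 141 [ 0.49017664 -0.28794761  0.06401156] [ 0.45684129 -0.30049572  0.04527211] [ 0.51830406 -0.27995412  0.08276642]
 top [ 0.48675139 -0.28972269  0.07396826] ((488.61077880859375, -288.3373107910156), (59.03752136230469, 16.26063346862793), 1.9042949676513672)
fig [ 0.49277052 -0.15508214  0.13022473]
dryer ((656.9271240234375, -59.224708557128906), (116.94438934326172, 196.66500854492188), 0.34559229016304016)
console ((523.1881103515625, 261.4538269042969), (196.20849609375, 292.947998046875), 35.02861785888672)
560.29370580229
side1 rail ((502.7647705078125, -120.12052917480469), (259.235107421875, 490.0137634277344), 4.729798793792725) 3083
grip 104 [ 0.47296411 -0.29264966  0.06951447] [ 0.4458076  -0.29942735  0.04528532] [ 0.50868227 -0.28344245  0.08037778]
 top [ 0.47881448 -0.29248112  0.07469638] ((479.8493347167969, -291.9053039550781), (57.67158508300781, 14.955937385559082), 0.09266716986894608)
fig [ 0.4740953  -0.16404134  0.12899444]
dryer ((646.7476196289062, -19.342727661132812), (124.01988220214844, 286.9878234863281), 0.1835586279630661)
console ((516.4562377929688, 261.3037414550781), (184.64942932128906, 241.25146484375), 17.43668556213379)
585.796379130897
```

Request:
play_rows:
  plan:
    - [[0,0,-1],[0,0,-0.8],-1]
    - [[0,0,-1],[0,0,-0.8],-1]
    - [[-0.8,-1,-0.3],[0,0,0],-1]
    - [[-0.8,-1,-0.3],[0,0,0],-1]
    - [[-0.8,-1,-0.3],[0,0,0],-1]
    - [[-0.8,-1,-0.3],[0,0,0],-1]
    - [[-0.8,-1,-0.3],[0,0,0],-1]
    - [[-0.8,-1,-0.3],[0,0,0],-1]
    - [[-0.8,-1,-0.3],[0,0,0],-1]
    - [[-0.8,-1,-0.3],[0,0,0],-1]
    - [[-0.8,-1,-0.3],[0,0,0],-1]
    - [[-0.8,-1,-0.3],[0,0,0],-1]
    - [[-0.8,-1,0],[0,0,0],-1]
    - [[0,0,0],[0,0,0],-1]
  newtons: 30

```text
clock: 2.85
position: [0.3702, 0.33, 0.3706]
tool_rot: [-3.142, 0.001, 3.137]
force: [-1.4, 0.0, 0.8]
grip_width: 0.0855
finger_force: 0.0
```

```bash
python3 - <<'E'
from h import *
s=bot.observe();print(s["clock"],s["position"],s["tool_rot"],s["qpos"])
f=grab_frame("wrist");save(f,"w1.png");np.savez("w1.npz",W=world(f),d=f["depth"],p=f["pixels"])
R=f["R"];print("cam pos",-R.T@f["t"],"axis",R[2])
for n in ["console","knob_grip","tab_mark","knob_pointer"]:
    for r in regions_of(n,"wrist"): print(n,r["p"],r["box"])
E
```

```text
2.85 [0.37020409 0.33000256 0.37056956] [-3.14152191e+00  6.91099226e-04  3.13725627e+00] [-0.88698673  0.19206874  0.04647832  1.7592794  -0.00894563  1.19005527
  0.7284189 ]
cam pos [0.30416543 0.33004481 0.49917613] axis [ 0.26352565 -0.00124259 -0.96465159]
console 0.84 [205.4, 185.7, 392.5, 391.1]
knob_grip 0.9 [263.0, 252.5, 319.4, 329.1]
tab_mark 0.68 [314.0, 325.6, 330.4, 354.8]
knob_pointer 0.78 [264.1, 251.3, 322.7, 326.3]
```

View pics/w1.png

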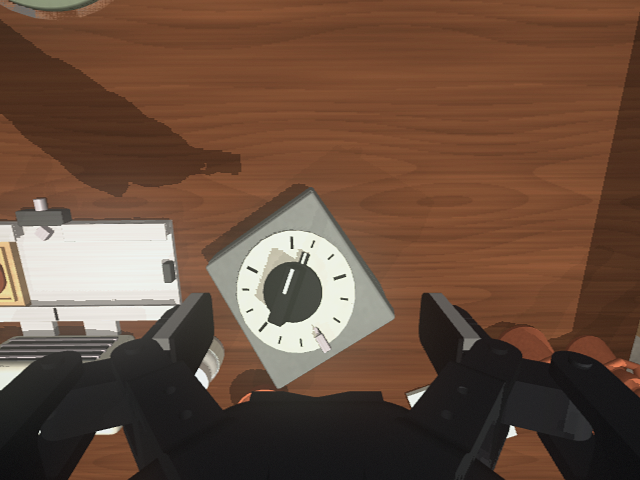

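The wrist view shows the dial centred near (296,292), with the tab at (321,340). The rail end, plunger (42,215) and station line (57,320) are at the left. I'll rectify the dial to read the angles.

```bash
cat > dial.py <<'E'
from h import *
def dial(f,W,box,name,c=None,Rd=None):
    p=f["pixels"].astype(int);x0,y0,x1,y1=box
    if c is None:
        m=np.zeros((480,640),bool);m[y0:y1,x0:x1]=True
        m&=(f["depth"]>0)&(p.min(-1)>185)&(p.max(-1)-p.min(-1)<50)
        q=W[m]
        for _ in range(4):
            c0=np.median(q,0);n=np.linalg.svd(q-q.mean(0),full_matrices=False)[2][2];n*=np.sign(n[2])
            e=(q-q.mean(0))@n;q=q[abs(e-np.median(e))<.003]
        o=q.mean(0)
        x=np.array([0,0,1])-n*n[2];x/=np.linalg.norm(x);y=np.cross(n,x)
        ab=np.stack([(q-o)@x,(q-o)@y],-1)
        (a,b),r=cv2.minEnclosingCircle((ab*1000).astype(np.float32));
        h=cv2.convexHull((ab*1000).astype(np.float32));el=cv2.fitEllipse(h)
        print("circ",a,b,r,"ell",el)
        c=o+x*el[0][0]/1000+y*el[0][1]/1000;Rd=np.stack([x,y,n],1)
    print("centre",c.round(4),"n",Rd[:,2].round(3),"slope",np.arccos(Rd[2,2]),"xaz",np.arctan2(Rd[1,0],Rd[0,0]))
    # rectify at given height h: image up = dial x, image left = dial y ; 3 px/mm
    S=3.0;K=f["camera_matrix"];out=[]
    for h in (0.006,0.046):
        g=(np.arange(600)-300)/S/1000
        Y,X=np.meshgrid(-g,-g)
        P=c+X[...,None]*Rd[:,0]+Y[...,None]*Rd[:,1]+h*Rd[:,2]
        C=P@f["R"].T+f["t"];u=C@K.T;u=u[...,:2]/u[...,2:]
        out.append(cv2.remap(f["pixels"],u[...,0].astype(np.float32),u[...,1].astype(np.float32),cv2.INTER_LINEAR))
    im=np.hstack([cv2.resize(o,(400,400)) for o in out]);cv2.imwrite("pics/"+name,im[:,:,::-1])
    return c,Rd
E
python3 - <<'E'
from dial import *
f=grab_frame("wrist");W=world(f)
c,Rd=dial(f,W,(230,225,362,358),"d1.png");np.savez("dial.npz",c=c,Rd=Rd)
p=f["pixels"].astype(int)
# heights in dial frame for bar
L=(W-c)@Rd; r=np.hypot(L[...,0],L[...,1]);ok=f["depth"]>0
b=ok&(L[...,2]>.03)&(L[...,2]<.055)&(r<.06);q=L[b][:,:2]*1000
print("bar",b.sum(),cv2.minAreaRect(q.astype(np.float32)),q.mean(0))
pn=ok&(L[...,2]>.002)&(L[...,2]<.009)&(r>.040)&(r<.056)&(p.max(-1)<90)
print("ptr",pn.sum(),np.degrees(np.arctan2(*np.median(L[pn],0)[1::-1])) if pn.any() else 0, np.median(L[pn],0) if pn.any() else 0)
t=ok&(L[...,2]>.005)&(L[...,2]<.016)&(r>.058)&(r<.088);q=L[t];print("tab",t.sum(),q.mean(0),np.degrees(np.arctan2(q[:,1].mean(),q[:,0].mean())))
# rail end part
m=ok&(W[...,2]>.02)&(W[...,2]<.034)&(W[...,1]<.15)&(p.min(-1)>140)
print("rail",W[m].min(0),W[m].max(0))
for x in range(380,600,20): pass
E
```

```text
circ -0.08008337765932083 -5.830905437469482 81.69258117675781 ell ((-2.864468574523926, -4.1608476638793945), (154.32821655273438, 157.68081665039062), 84.9866714477539)
centre [0.4824 0.3008 0.0935] n [-0.282 -0.195  0.939] slope 0.3501517870529819 xaz 0.605149885891234
bar 1085 ((-1.4287595748901367, 0.16094589233398438), (18.276103973388672, 69.78528594970703), 37.057376861572266) [-1.09400357  2.02814916]
ptr 42 126.70123836028307 [-0.0273769   0.03672728  0.00782384]
tab 162 [ 0.07105628 -0.00055503  0.00878257] -0.4475359508883369
rail [ 0.37567939 -0.14622878  0.02004699] [0.59060772 0.11677785 0.03094623]
```

View pics/d1.png

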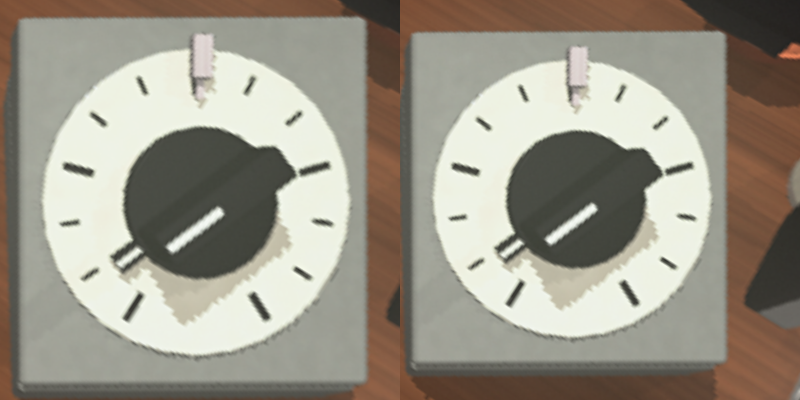

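The rectified dial shows the pointer (white line) at +127° (lower left) and the tab at about 0°, so the turn is about 2.22 rad clockwise. Next I move to the carrier.

Request:
play_rows:
  plan:
    - [[-0.3,-0.5,0],[0,0,0],-1]
    - [[-0.3,-1,0],[0,0,0],-1]
    - [[-0.3,-1,0],[0,0,0],-1]
    - [[-0.3,-1,0],[0,0,0],-1]
    - [[-0.3,-1,0],[0,0,0],-1]
    - [[-0.3,-1,0],[0,0,0],-1]
    - [[-0.3,-1,0],[0,0,0],-1]
    - [[-0.3,-1,0],[0,0,0],-1]
    - [[-0.3,-1,0],[0,0,0],-1]
    - [[-0.3,-1,0],[0,0,0],-1]
    - [[-0.2,-1,0],[0,0,0],-1]
    - [[0,-1,0],[0,0,0],-1]
    - [[0,-1,0],[0,0,0],-1]
    - [[0,-1,0],[0,0,0],-1]
    - [[0,-1,0],[0,0,0],-1]
    - [[0,-1,0],[0,0,0],-1]
    - [[0,-1,0],[0,0,0],-1]
    - [[0,-1,0],[0,0,0],-1]
    - [[0,-1,0],[0,0,0],-1]
    - [[0,-0.5,0],[0,0,0],-1]

```text
clock: 5.65
position: [0.448, -0.1449, 0.3703]
tool_rot: [-3.141, -0.0, 3.139]
force: [-1.0, 1.2, 0.2]
grip_width: 0.0852
finger_force: 0.0
```

```bash
cat > car.py <<'E'
from h import *
s=bot.observe();print(s["clock"],s["position"],s["tool_rot"],s["qpos"].round(2),s["force"])
import sys
f=grab_frame("wrist");W=world(f);p=f["pixels"].astype(int);ok=f["depth"]>0
save(f,sys.argv[1])
near=ok&(W[...,0]>.36)&(W[...,0]<.6)&(W[...,1]>-.38)&(W[...,1]<.16)
tan=near&(p[...,0]-p[...,2]>35)&(p[...,1]>105)
g=tan&(W[...,2]>.064)&(W[...,2]<.082)
for n,k in (("griptop",g),("plate",tan&(W[...,2]>.015)&(W[...,2]<.026)),("lips",near&(W[...,2]>.025)&(W[...,2]<.032)&(p.min(-1)>140)),("floor",near&(W[...,2]>.006)&(W[...,2]<.014)&(p.min(-1)>140))):
    q=W[k]
    if len(q)<10: print(n,len(q));continue
    lo,hi=np.percentile(q,1,0),np.percentile(q,99,0)
    print(n,len(q),lo.round(4),hi.round(4),[np.round(v,1) for v in cv2.minAreaRect((q[:,:2]*1000).astype(np.float32))])
E
python3 car.py w2.png
```

```text
5.65 [ 0.44799329 -0.14491412  0.37031883] [-3.14137646e+00 -3.66215139e-05  3.13912293e+00] [-0.21  0.15  0.45  1.83 -0.07  1.17  1.84] [-1.03514937  1.20174736  0.17881973]
griptop 549 [ 0.4544 -0.299   0.0654] [ 0.5128 -0.2856  0.0758] [array([ 483.5, -292.3]), array([59.4, 14. ]), np.float64(0.4)]
plate 6007 [ 0.4341 -0.309   0.0201] [ 0.5345 -0.1144  0.0244] [array([ 484.8, -213.4]), array([200.3, 102. ]), np.float64(89.8)]
lips 10873 [ 0.4083 -0.3574  0.026 ] [0.5576 0.1117 0.0301] [array([ 499.2, -122.9]), array([182.8, 479.9]), np.float64(0.3)]
floor 14395 [ 0.4175 -0.3582  0.0081] [0.5884 0.1117 0.0122] [array([ 502., -123.]), array([182.3, 479.3]), np.float64(0.5)]
```

View pics/w2.png

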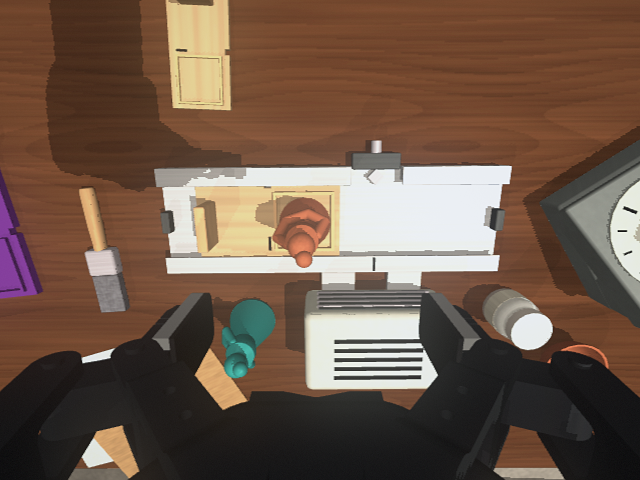

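Rail centre is about (0.483, -0.123) with yaw near 0, and the station is at y≈-0.063. The carrier (tan, px 195–340) is at y≈-0.213 and its grip is at (0.4835, -0.2923), so the travel is about 150 mm. Now descending on the grip.

Request:
play_rows:
  plan:
    - [[-0.24,-0.98,0.8],[0,0,0],-1]
    - [[-0.24,-0.98,0.8],[0,0,0],-1]
    - [[-0.24,-0.98,0.8],[0,0,0],-1]
    - [[-0.24,-0.98,0.8],[0,0,0],-1]
    - [[-0.24,-0.98,0.8],[0,0,0],-1]
    - [[-0.24,-0.98,0.8],[0,0,0],-1]
    - [[0,0,1],[0,0,0],-1]
    - [[0,0,1],[0,0,0],-1]
    - [[0,0,1],[0,0,0],-1]
    - [[0,0,1],[0,0,0],-1]
    - [[0,0,1],[0,0,0],-1]
    - [[0,0,1],[0,0,0],-1]
    - [[0,0,1],[0,0,0],-0.3]
    - [[0,0,0],[0,0,0],-0.3]
    - [[0,0,0],[0,0,0],-0.3]

```text
clock: 7.58
position: [0.4847, -0.2903, 0.0761]
tool_rot: [-3.141, 0.001, 3.141]
force: [-0.1, -0.0, 0.1]
grip_width: 0.0555
finger_force: 0.0
```

```bash
python3 car.py w3.png
```

```text
7.575 [ 0.48471243 -0.29034082  0.07611431] [-3.14134052e+00  6.28661376e-04  3.14089110e+00] [ 0.2   0.7   0.34  1.9  -0.38  0.61  2.35] [-0.08202878 -0.04353569  0.10338262]
griptop 4502 [ 0.4537 -0.2993  0.0663] [ 0.5121 -0.2632  0.0754] [array([ 483.4, -274.6]), array([60.2, 49.8]), np.float64(0.3)]
plate 31970 [ 0.4336 -0.3114  0.0206] [ 0.5338 -0.1266  0.0236] [array([ 484.5, -212.7]), array([103.1, 199.8]), np.float64(0.5)]
lips 31621 [ 0.409  -0.3593  0.0265] [ 0.5568 -0.1217  0.0295] [array([ 483.5, -232.5]), array([151.1, 260.4]), np.float64(0.7)]
floor 10382 [ 0.4356 -0.3615  0.0086] [ 0.5787 -0.0922  0.0116] [array([ 497.1, -222. ]), array([299.3, 128.2]), np.float64(78.7)]
```

Request:
play_rows:
  plan:
    - [[0,-0.08,0.52],[0,0,0],-0.3]
    - [[0,0,0.52],[0,0,0],-0.3]
    - [[0,0,0],[0,0,0],-0.3]
    - [[0,0,0],[0,0,0],0.2]
    - [[0,0,0],[0,0,0],0.6]
    - [[0,0,0],[0,0,0],1]
    - [[0,0,0],[0,0,0],1]
    - [[0,0,0],[0,0,0],1]
  newtons: 25

```text
clock: 8.62
position: [0.4844, -0.2924, 0.0496]
tool_rot: [-3.141, 0.0, 3.141]
force: [-2.5, 1.3, 5.6]
grip_width: 0.0139
finger_force: 25.2
```

Request:
play_rows:
  plan:
    - [[0,0.04,0],[0,0,0],1]
    - [[0,0.1,0],[0,0,0],1]
    - [[0,0.16,0],[0,0,0],1]
    - [[0,0.2,0],[0,0,0],1]
    - [[0,0.2,0],[0,0,0],1]
    - [[0,0.2,0],[0,0,0],1]
    - [[0,0.2,0],[0,0,0],1]
    - [[0,0.2,0],[0,0,0],1]
    - [[0,0.2,0],[0,0,0],1]
    - [[0,0.2,0],[0,0,0],1]
    - [[0,0.2,0],[0,0,0],1]
    - [[0,0.2,0],[0,0,0],1]
    - [[0,0.16,0],[0,0,0],1]
    - [[0,0.1,0],[0,0,0],1]
    - [[0,0.04,0],[0,0,0],1]
    - [[0,0,0],[0,0,0],1]

```text
clock: 10.62
position: [0.4846, -0.2334, 0.0496]
tool_rot: [-3.14, 0.001, 3.14]
force: [-0.9, -8.6, 4.7]
grip_width: 0.0135
finger_force: 25.2
```

```bash
python3 car.py w4.png
```

```text
10.625 [ 0.48458159 -0.23344006  0.04962486] [-3.13990323e+00  1.07287017e-03  3.13967253e+00] [ 0.11  0.71  0.31  1.98 -0.42  0.52  2.29] [-0.87863103 -8.64577323  4.66028069]
griptop 5327 [ 0.4538 -0.2403  0.0668] [ 0.5037 -0.2272  0.0754] [array([ 480. , -178.4]), array([125.6,  51.5]), np.float64(89.1)]
plate 34711 [ 0.4332 -0.2523  0.0207] [ 0.5323 -0.0912  0.0235] [array([ 482.6, -168.9]), array([106.6, 169.6]), np.float64(0.4)]
lips 41339 [ 0.4087 -0.3583  0.0266] [ 0.5504 -0.0737  0.0295] [array([ 482.8, -213.6]), array([149.4, 299.1]), np.float64(0.2)]
floor 30725 [ 0.4355 -0.3607  0.0087] [ 0.5307 -0.2562  0.0115] [array([ 477.8, -221.2]), array([105.2, 290.7]), np.float64(4.4)]
```

View pics/w4.png

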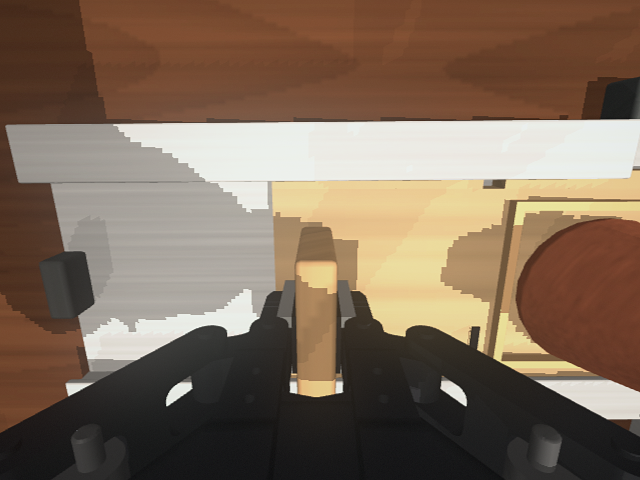

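The carrier slid 59 mm, the figure is upright in its rim, and the plunger nose has just been reached. I'll continue gently.

Request:
play_rows:
  plan:
    - [[0,0.06,0],[0,0,0],1]
    - [[0,0.1,0],[0,0,0],1]
    - [[0,0.12,0],[0,0,0],1]
    - [[0,0.14,0],[0,0,0],1]
    - [[0,0.16,0],[0,0,0],1]
    - [[0,0.18,0],[0,0,0],1]
    - [[0,0.2,0],[0,0,0],1]
    - [[0,0.2,0],[0,0,0],1]
    - [[0,0.2,0],[0,0,0],1]
    - [[0,0.2,0],[0,0,0],1]
    - [[0,0.2,0],[0,0,0],1]
    - [[0,0.2,0],[0,0,0],1]
    - [[0,0.2,0],[0,0,0],1]
    - [[0,0.2,0],[0,0,0],1]
    - [[0,0.2,0],[0,0,0],1]
    - [[0,0.2,0],[0,0,0],1]
    - [[0,0.18,0],[0,0,0],1]
    - [[0,0.16,0],[0,0,0],1]
    - [[0,0.1,0],[0,0,0],1]
    - [[0,0.06,0],[0,0,0],1]

```text
clock: 13.18
position: [0.485, -0.1517, 0.0496]
tool_rot: [-3.14, 0.002, 3.14]
force: [1.7, -8.6, 2.9]
grip_width: 0.0138
finger_force: 26.1
```

Request:
play_rows:
  plan:
    - [[0,0.06,0],[0,0,0],1]
    - [[0,0.08,0],[0,0,0],1]
    - [[0,0.08,0],[0,0,0],1]
    - [[0,0.04,0],[0,0,0],1]
    - [[0,0,0],[0,0,0],1]

```text
clock: 13.8
position: [0.4848, -0.1447, 0.0496]
tool_rot: [-3.141, 0.001, 3.141]
force: [-1.1, -3.7, 6.7]
grip_width: 0.0136
finger_force: 26.0
```

Request:
play_rows:
  plan:
    - [[0,0.04,0],[0,0,0],1]
    - [[0,0.04,0],[0,0,0],1]
    - [[0,0,0],[0,0,0],1]

```text
clock: 14.18
position: [0.4846, -0.1429, 0.0496]
tool_rot: [-3.141, 0.001, 3.14]
force: [-0.5, -5.8, 6.0]
grip_width: 0.0137
finger_force: 26.0
```

```bash
python3 car.py w5.png
```

```text
14.175 [ 0.4846304  -0.14293944  0.04959733] [-3.14067857e+00  8.02650627e-04  3.14025200e+00] [-0.06  0.68  0.32  2.06 -0.45  0.47  2.16] [-0.50447351 -5.84676901  6.01101673]
griptop 5264 [ 0.4541 -0.1498  0.0717] [ 0.5039 -0.1367  0.0754] [array([480. , -87.4]), array([126.6,  52. ]), np.float64(89.4)]
plate 36135 [ 0.4297 -0.1619  0.0207] [ 0.5316 -0.0013  0.0235] [array([454.3, -78.4]), array([161.7, 170.1]), np.float64(0.2)]
lips 35396 [ 0.4084 -0.3028  0.0266] [0.5536 0.0179 0.0295] [array([ 483. , -142.7]), array([150.3, 337.9]), np.float64(0.5)]
floor 47494 [ 0.4131 -0.3112  0.0087] [ 0.5308 -0.0401  0.0115] [array([ 475.8, -174. ]), array([108.9, 303.8]), np.float64(6.6)]
```

View pics/w5.png

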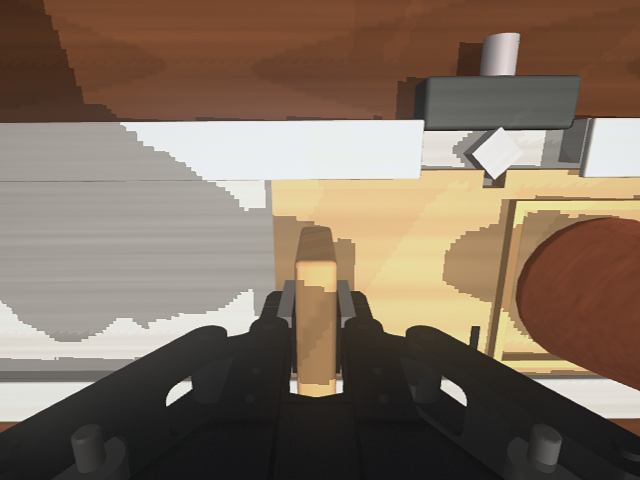

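The plunger's nose tip (494,178) sits centred in the notch (483–505). I'll release and lift straight up.

Request:
play_rows:
  plan:
    - [[0,0,0],[0,0,0],0.6]
    - [[0,0,0],[0,0,0],0.1]
    - [[0,0,0],[0,0,0],-0.3]
    - [[0,0,0],[0,0,0],-0.3]
    - [[0,0,0],[0,0,0],-0.3]
    - [[0,0,-0.5],[0,0,0],-0.3]
    - [[0,0,-1],[0,0,0],-0.3]
    - [[0,0,-1],[0,0,0],-0.3]
    - [[0,0,-1],[0,0,0],-0.3]
    - [[0,0,-1],[0,0,0],-0.3]
    - [[0,0,-1],[0,0,0],-0.3]
    - [[0,0,-1],[0,0,0],-0.5]
    - [[0,0,-1],[0,0,0],-1]
    - [[0,0,-1],[0,0,0],-1]
    - [[0,0,0],[0,0,0],-1]

```text
clock: 16.1
position: [0.4849, -0.1426, 0.2639]
tool_rot: [3.142, 0.003, 3.141]
force: [-1.0, -0.0, -0.5]
grip_width: 0.0852
finger_force: 0.0
```

```bash
python3 car.py w6.png; python3 - <<'E'
import cv2
i=cv2.imread("pics/w6.png");cv2.imwrite("pics/w6c.png",cv2.resize(i[100:330,130:540],(800,449),interpolation=cv2.INTER_CUBIC))
E
```

```text
16.1 [ 0.4848798  -0.14255813  0.26387439] [3.14152011e+00 3.12932429e-03 3.14053164e+00] [-0.26  0.35  0.55  1.91 -0.23  0.94  1.97] [-0.99256671 -0.04580195 -0.46979642]
griptop 930 [ 0.4544 -0.1505  0.0714] [ 0.5128 -0.137   0.0755] [array([ 483.6, -143.7]), array([13.5, 59.3]), np.float64(89.9)]
plate 10748 [ 0.4302 -0.1621  0.0203] [0.5331 0.0325 0.024 ] [array([481.5, -63.4]), array([105.4, 200.2]), np.float64(0.4)]
lips 18512 [ 0.4083 -0.3573  0.0263] [0.5571 0.1117 0.0299] [array([ 499.3, -122.9]), array([182.6, 479.8]), np.float64(0.3)]
floor 22332 [ 0.4159 -0.3579  0.0083] [0.5872 0.1124 0.0119] [array([ 486.2, -123. ]), array([213.5, 480.5]), np.float64(0.9)]
```

View pics/w6c.png

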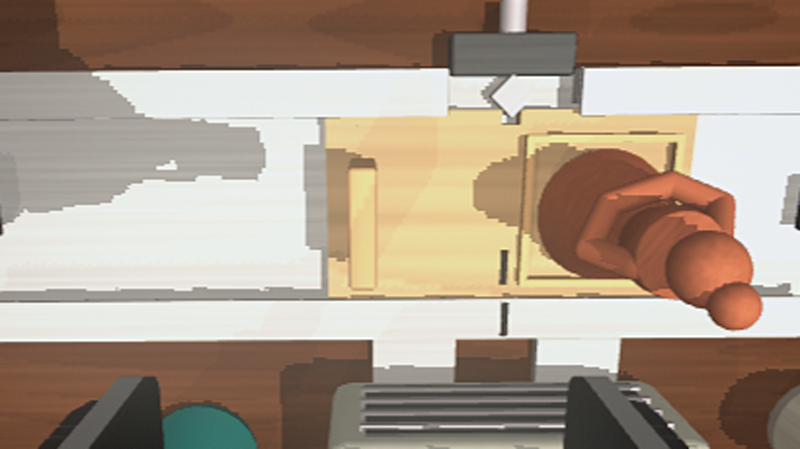

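Carrier centre is at y=-0.0634 (station -0.063), its centre line matches the lip mark (px 503), the plunger is in the notch and the figure is upright. Next is the knob.

Request:
play_rows:
  plan:
    - [[0,0,-1],[0,0,0],-1]
    - [[0,0.4,-1],[0,0,0],-1]
    - [[0.1,1,0],[0,0,0],-1]
    - [[0.1,1,0],[0,0,0],-1]
    - [[0.1,1,0],[0,0,0],-1]
    - [[0.1,1,0],[0,0,0],-1]
    - [[0.1,1,0],[0,0,0],-1]
    - [[0.1,1,0],[0,0,0],-1]
    - [[0.1,1,0],[0,0,0],-1]
    - [[0.1,1,0],[0,0,0],-1]
    - [[0.1,1,0],[0,0,0],-1]
    - [[0.1,1,0],[0,0,0],-1]
    - [[0.1,1,0],[0,0,0],-1]
    - [[0.1,1,0],[0,0,0],-1]
    - [[0.1,1,0],[0,0,0],-1]
    - [[0.1,1,0],[0,0,0],-1]
    - [[0.1,1,0],[0,0,0],-1]
    - [[0.1,1,0],[0,0,0],-1]
    - [[0,0.3,0],[0,0,0],-1]
    - [[0,0,0],[0,0,0],-1]

```text
clock: 18.65
position: [0.4447, 0.2748, 0.3114]
tool_rot: [-3.141, -0.001, 3.141]
force: [1.1, -0.5, -0.7]
grip_width: 0.0853
finger_force: 0.0
```

```bash
cat > kn.py <<'E'
from h import *
import sys
z=np.load("dial.npz");c=z["c"]-0.0013*z["Rd"][:,0];Rd=z["Rd"]
def target(ang_deg,h):  # tool y at dial angle
    a=np.radians(ang_deg);y=Rd@[np.cos(a),np.sin(a),0];zt=-Rd[:,2]
    return c+Rd[:,2]*h,np.stack([np.cross(y,zt),y,zt],1)
def delta(ang,h):
    s=bot.observe();R=Ro.from_euler("xyz",s["tool_rot"]).as_matrix();P,T=target(ang,h)
    rv=Ro.from_matrix(R.T@T).as_rotvec()
    print("clock",s["clock"],"q",s["qpos"].round(2),"pos",s["position"].round(4));L=(s["position"]-c)@Rd;print("tcp in dial mm",(L*1000).round(1))
    print("rot units",(rv/.15).round(3),"shift units now",(R.T@(P-s["position"])/.025).round(3),"shift units in target frame",(T.T@(P-s["position"])/.025).round(3))
if __name__=="__main__": delta(float(sys.argv[1]),float(sys.argv[2]))
E
python3 kn.py 37 0.12
```

```text
clock 18.65 q [-0.96  0.3   0.37  1.8  -0.12  1.06  1.03] pos [0.4447 0.2748 0.3114]
tcp in dial mm [ 33.    0.  220.4]
rot units [-1.63  -1.693  2.107] shift units now [-0.116  0.082  4.225] shift units in target frame [ 0.794 -1.054  4.016]
```

Request:
play_rows:
  plan:
    - [[0,0,0],[-0.41,-0.42,0.53],-1]
    - [[0,0,0],[-0.41,-0.42,0.53],-1]
    - [[0,0,0],[-0.41,-0.42,0.53],-1]
    - [[0,0,0],[-0.4,-0.43,0.52],-1]
    - [[0.4,-0.5,0.5],[0,0,0],-1]
    - [[0.4,-0.5,0.5],[0,0,0],-1]
    - [[0,0,0],[0,0,0],-1]

```text
clock: 19.52
position: [0.4261, 0.2623, 0.2767]
tool_rot: [2.859, 0.207, 2.79]
force: [-1.1, 0.1, 0.4]
grip_width: 0.0852
finger_force: 0.0
```

```bash
cat > meas.py <<'E'
from dial import *
import kn,sys
c,Rd=kn.c,kn.Rd
f=grab_frame("wrist");W=world(f);np.savez("last.npz",p=f["pixels"]);dial(f,W,None,sys.argv[1],c,Rd)
p=f["pixels"].astype(int);L=(W-c)@Rd;r=np.hypot(L[...,0],L[...,1]);ok=f["depth"]>0
wp=ok&(r>.058)&(r<.077)&(abs(L[...,2])<.006)&(p.min(-1)>150);print("plate z",np.median(L[wp][:,2])*1000 if wp.any() else 0, wp.sum())
el=lambda q:[np.round(v,2) for v in cv2.minAreaRect((q[:,:2]*1000).astype(np.float32))]
b=ok&(L[...,2]>.042)&(L[...,2]<.05)&(r<.045)&(p.max(-1)<120);print("bartop",b.sum(),el(L[b]) if b.sum()>5 else 0)
pn=ok&(L[...,2]>.003)&(L[...,2]<.010)&(r>.041)&(r<.056)
if pn.sum()>5: q=np.median(L[pn],0);print("ptr",pn.sum(),q,np.degrees(np.arctan2(q[1],q[0])))
t=ok&(L[...,2]>.005)&(L[...,2]<.016)&(r>.058)&(r<.088)&(abs(L[...,1])<.03);
if t.sum()>5: q=L[t].mean(0);print("tab",t.sum(),q,np.degrees(np.arctan2(q[1],q[0])),el(L[t]))
E
python3 meas.py d2.png; python3 kn.py 37 0.12
```

```text
clock 19.575 q [-1.07  0.13  0.42  2.16 -0.07  0.51  0.65] pos [0.4269 0.263  0.2775]
tcp in dial mm [  1.3   0.4 195.9]
rot units [-0.002  0.001 -0.014] shift units now [ 0.017 -0.051  3.036] shift units in target frame [ 0.017 -0.051  3.036]Traceback (most recent call last):
  File "meas.py", line 4, in <module>
    f=grab_frame("wrist");W=world(f);np.savez("last.npz",p=f["pixels"]);dial(f,W,None,sys.argv[1],c,Rd)
                                                                        ~~~~^^^^^^^^^^^^^^^^^^^^^^^^^^^
  File "dial.py", line 3, in dial
    p=f["pixels"].astype(int);x0,y0,x1,y1=box
                              ^^^^^^^^^^^
TypeError: cannot unpack non-iterable NoneType object
```

```bash
sed -i 's/,None,sys.argv/,(0,0,0,0),sys.argv/' meas.py; python3 meas.py d2.png
```

```text
centre [0.4814 0.3002 0.0931] n [-0.282 -0.195  0.939] slope 0.3501517870529819 xaz 0.605149885891234
plate z -0.10787591120836416 8014
bartop 1537 [array([-0.07,  0.24]), array([17.74, 69.56]), np.float64(36.39)]
ptr 161 [-0.02815497  0.03654846  0.0079974 ] 127.60872409615779
tab 235 [ 0.07187872 -0.00060514  0.0086598 ] -0.48235259162527316 [array([71.5 , -0.86]), array([10.16, 23.51]), np.float64(88.92)]
```

View pics/d2.png

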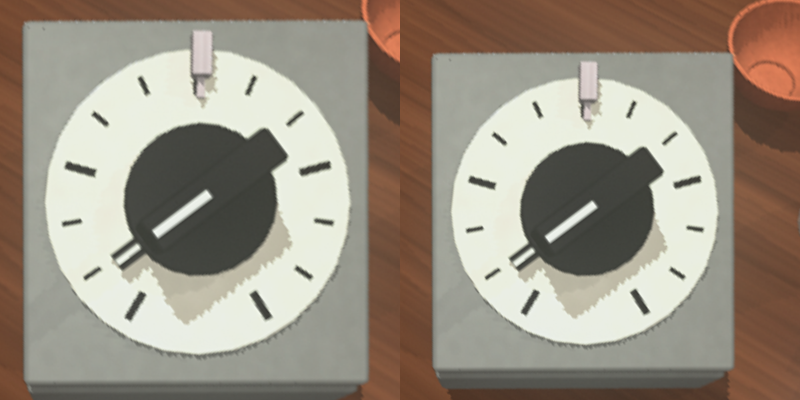

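The dial is confirmed: axis within 0.3 mm of the estimate, pointer at ~127° and tab at ~-0.5°. I'll descend onto the bar and grip it.

Request:
play_rows:
  plan:
    - [[0.02,0,1],[0,0,0],-1]
    - [[0,0,1],[0,0,0],-1]
    - [[0,0,1],[0,0,0],-1]
    - [[0,0,1],[0,0,0],-1]
    - [[0,0,1],[0,0,0],-1]
    - [[0,0,0.8],[0,0,0],-1]
    - [[0,0,0.4],[0,0,0],-1]
    - [[0,0,0.4],[0,0,0],-0.5]
    - [[0,0,0],[0,0,0],-0.5]
    - [[0,0,0],[0,0,0],-0.5]

```text
clock: 20.88
position: [0.4704, 0.2949, 0.1258]
tool_rot: [2.861, 0.204, 2.792]
force: [-0.1, -0.5, 0.3]
grip_width: 0.0638
finger_force: 0.0
```

```bash
python3 kn.py 36.6 0.031
```

```text
clock 20.875 q [-0.88  0.5   0.26  2.17 -0.64  0.17  1.19] pos [0.4704 0.2949 0.1258]
tcp in dial mm [-0.   1.9 34.9]
rot units [-0.024 -0.028  0.038] shift units now [-0.062 -0.044  0.155] shift units in target frame [-0.062 -0.044  0.155]
```

Request:
play_rows:
  plan:
    - [[-0.06,-0.04,0],[0,0,0],-0.3]
    - [[0,0,0],[0,0,0],0.1]
    - [[0,0,0],[0,0,0],0.6]
    - [[0,0,0],[0,0,0],1]
    - [[0,0,0],[0,0,0],1]
    - [[0,0,0],[0,0,0],1]
  newtons: 40

```text
clock: 21.62
position: [0.4715, 0.2936, 0.1258]
tool_rot: [2.861, 0.203, 2.792]
force: [-1.9, 0.2, 6.3]
grip_width: 0.0177
finger_force: 41.3
```

Request:
play_rows:
  plan:
    - [[0,0,0],[0,0,0.5],1]
    - [[0,0,0],[0,0,0.5],1]
    - [[0,0,0],[0,0,0.5],1]
    - [[0,0,0],[0,0,0.5],1]

```text
clock: 22.12
position: [0.4714, 0.2936, 0.1258]
tool_rot: [2.815, 0.112, 2.499]
force: [-3.0, 0.1, 8.0]
grip_width: 0.0175
finger_force: 41.4
```

```bash
python3 kn.py -89.9 0.035; python3 -c "
from h import *
s=bot.observe();print(s['force'],s['moment'])"
```

```text
clock 22.125 q [-0.92  0.5   0.32  2.18 -0.78  0.19  1.03] pos [0.4714 0.2936 0.1258]
tcp in dial mm [-0.   0.3 34.8]
rot units [-4.0000e-02  1.2000e-02  1.2739e+01] shift units now [-0.012 -0.002 -0.007] shift units in target frame [ 0.002  0.012 -0.007]
[-2.99632008  0.11268636  7.96199582] [0.06286626 0.32894853 0.2084304 ]
```

Request:
play_rows:
  plan:
    - [[0,0,0],[0,0,0.7],1]
    - [[0,0,0],[0,0,0.7],1]
    - [[0,0,0],[0,0,0.7],1]
    - [[0,0,0],[0,0,0.7],1]
    - [[0,0,0],[0,0,0.7],1]
    - [[0,0,0],[0,0,0.7],1]
    - [[0,0,0],[0,0,0.7],1]

```text
clock: 23.0
position: [0.4711, 0.2935, 0.1257]
tool_rot: [2.822, -0.132, 1.803]
force: [-4.3, -1.7, 8.2]
grip_width: 0.0171
finger_force: 41.7
```

```bash
python3 kn.py -89.9 0.035
```

```text
clock 23.0 q [-1.04  0.53  0.48  2.18 -1.07  0.25  0.56] pos [0.4711 0.2935 0.1257]
tcp in dial mm [-0.3  0.3 34.8]
rot units [-0.034  0.025  7.831] shift units now [-0.008  0.016 -0.007] shift units in target frame [ 0.012  0.014 -0.007]
```

Request:
play_rows:
  plan:
    - [[0,0,0],[0,0,0.7],1]
    - [[0,0,0],[0,0,0.7],1]
    - [[0,0,0],[0,0,0.7],1]
    - [[0,0,0],[0,0,0.7],1]

```text
clock: 23.5
position: [0.471, 0.2935, 0.1256]
tool_rot: [2.902, -0.25, 1.392]
force: [-6.0, -1.8, 9.1]
grip_width: 0.0173
finger_force: 41.9
```

```bash
python3 kn.py -89.9 0.035
```

```text
clock 23.5 q [-1.1   0.56  0.57  2.18 -1.19  0.3   0.25] pos [0.471  0.2935 0.1256]
tcp in dial mm [-0.4  0.5 34.8]
rot units [-0.029  0.031  5.032] shift units now [-0.001  0.025 -0.007] shift units in target frame [ 0.016  0.019 -0.007]
```

Request:
play_rows:
  plan:
    - [[0,0,0],[0,0,0.7],1]
    - [[0,0,0],[0,0,0.7],1]
    - [[0,0,0],[0,0,0.7],1]
    - [[0,0,0],[0,0,0.7],1]
    - [[0,0,0],[0,0,0.7],1]
    - [[0,0,0],[0,0,0.7],1]
    - [[0,0,0],[0,0,0.4],1]
    - [[0,0,0],[0,0,0],1]

```text
clock: 24.5
position: [0.4708, 0.2937, 0.1256]
tool_rot: [3.12, -0.344, 0.678]
force: [-7.4, -0.6, 11.1]
grip_width: 0.0173
finger_force: 42.1
```

```bash
python3 kn.py -89.9 0.035; python3 meas.py d3.png
```

```text
clock 24.5 q [-1.14  0.57  0.62  2.19 -1.24  0.32 -0.39] pos [0.4708 0.2937 0.1256]
tcp in dial mm [-0.5  0.8 34.8]
rot units [-0.02   0.039  0.448] shift units now [ 0.016  0.031 -0.008] shift units in target frame [ 0.018  0.03  -0.008]
centre [0.4814 0.3002 0.0931] n [-0.282 -0.195  0.939] slope 0.3501517870529819 xaz 0.605149885891234
plate z -0.17883071547370225 19602
bartop 7001 [array([2.64, 1.98]), array([41.93, 66.7 ]), np.float64(74.09)]
ptr 632 [0.04733284 0.00313732 0.00792068] 3.792142511856009
tab 1258 [ 0.07298096 -0.0005155   0.00870982] -0.4046976266175222 [array([71.11, -0.54]), array([10.04, 25.82]), np.float64(89.2)]
```

View pics/d3.png

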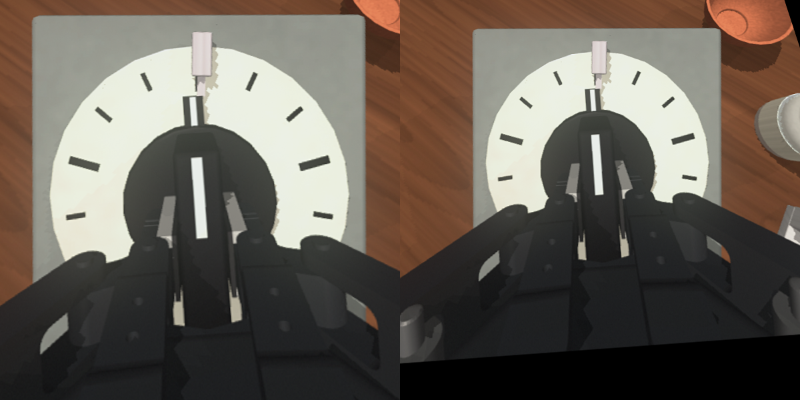

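The pointer is at ~3.9° and the tab at -0.4°, with the fingers squarely on the bar. A last nudge of about 0.5 units is needed.

Request:
play_rows:
  plan:
    - [[0,0,0],[0,0,0.3],1]
    - [[0,0,0],[0,0,0.2],1]
    - [[0,0,0],[0,0,0],1]
    - [[0,0,0],[0,0,0],1]

```text
clock: 25.05
position: [0.4708, 0.2937, 0.1256]
tool_rot: [-3.137, -0.344, 0.6]
force: [-7.2, 0.5, 10.9]
grip_width: 0.0173
finger_force: 42.1
```

```bash
python3 kn.py -90.4 0.035; python3 meas.py d4.png
```

```text
clock 25.05 q [-1.14  0.57  0.62  2.19 -1.24  0.32 -0.46] pos [0.4708 0.2937 0.1256]
tcp in dial mm [-0.5  0.8 34.8]
rot units [-0.019  0.04   0.012] shift units now [ 0.019  0.031 -0.007] shift units in target frame [ 0.019  0.031 -0.007]
centre [0.4814 0.3002 0.0931] n [-0.282 -0.195  0.939] slope 0.3501517870529819 xaz 0.605149885891234
plate z -0.18208052974820388 19598
bartop 6989 [array([ 2.38, -1.26]), array([67.26, 41.62]), np.float64(20.11)]
ptr 631 [0.04749955 0.00010273 0.00790922] 0.12392257985876551
tab 1262 [ 0.07298569 -0.00054612  0.00869096] -0.4287114531158645 [array([70.84, -0.62]), array([ 9.88, 25.69]), np.float64(89.35)]
```

Request:
play_rows:
  plan:
    - [[0,0,0],[0,0,0.05],1]
    - [[0,0,0],[0,0,0],1]
    - [[0,0,0],[0,0,0],0.5]
    - [[0,0,0],[0,0,0],0]
    - [[0,0,0],[0,0,0],-0.6]
    - [[0,0,0],[0,0,0],-0.6]
    - [[0,0,0],[0,0,0],-0.6]
    - [[0,0,-0.4],[0,0,0],-0.6]
    - [[0,0,-0.8],[0,0,0],-0.6]
    - [[0,0,-1],[0,0,0],-0.6]
    - [[0,0,-1],[0,0,0],-0.6]
    - [[0,0,-1],[0,0,0],-0.6]
    - [[0,0,-1],[0,0,0],-0.6]
    - [[0,0,-1],[0,0,0],-0.6]
    - [[0,0,0],[0,0,0],-0.6]
    - [[0,0,0],[0,0,0],-0.6]

```text
clock: 27.1
position: [0.4281, 0.2637, 0.2708]
tool_rot: [-3.135, -0.344, 0.592]
force: [-0.0, -0.5, -0.5]
grip_width: 0.0686
finger_force: 0.0
```

```bash
python3 meas.py d5.png; python3 - <<'E'
from h import *
s=bot.observe();print(s["position"],s["force"],s["clock"])
f=grab_frame("scene")
d=cv2.imread("pics/d5.png");b=cv2.resize(f["pixels"][170:350,200:520,::-1],(400,400));cv2.imwrite("pics/fin.png",np.hstack([d[:,:400],b]))
E
```

```text
centre [0.4814 0.3002 0.0931] n [-0.282 -0.195  0.939] slope 0.3501517870529819 xaz 0.605149885891234
plate z -0.2269817928520614 8264
bartop 1593 [array([0.61, 0.6 ]), array([17.67, 69.29]), np.float64(89.78)]
ptr 162 [0.0475262  0.00032172 0.00786811] 0.3878474032101378
tab 326 [ 0.07289583 -0.00042354  0.00867567] -0.3328934450748188 [array([71.02, -0.4 ]), array([ 9.56, 25.83]), np.float64(89.07)]
[0.42822495 0.26338953 0.27072629] [ 0.45483012 -0.53294756  0.16907339] 27.15
```

View pics/fin.png

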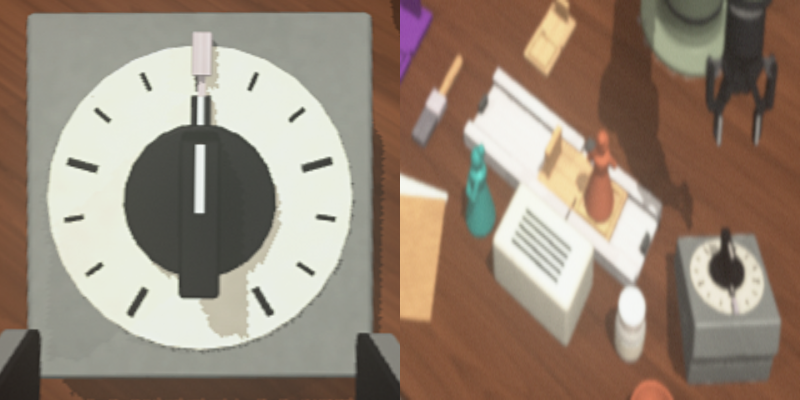

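The pointer lines up with the tab to within about 0.7°, the carrier is home and the figure is upright. The gripper is clear of everything, so I'm handing it in.

```bash
python3 -c "
from workcell import bot
print(bot.job_done())"
```

```text
the job is handed in; nothing more can be done
None
```

The carrier is clicked into the drying station with the figure upright, the knob was then turned to within about 0.7° of the set tab and released, and the job was handed in at about 27 s; no verdict came back.

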